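# Index the carrier cassette and tip a specimen carrier edge-on into its empty slot

### The arm

A 7-joint arm with a two-finger parallel gripper is mounted at the origin on the work surface. World frame = base frame: x ahead of the robot, y to its left, z up, the work surface at z = 0. Lengths are in m, angles in rad, forces in N, time in s.
With the tool pointing down it reaches from about 0.4 to 0.75 m from the base axis. Payload 19.5 kg.
Tool frame: the origin (TCP) lies on the front face of the gripper's body, between the roots of the fingers; the fingertips stand 73 mm ahead of it and the grasp point (between the pads) lies 54 mm ahead of it (arm.nose_length is the distance from the TCP to the fingertips, in m); z points along the fingers, y is the line along which they close (so a half turn about z gives the same grasp; the last joint's range is limited). The gripper opens to 85 mm and grips with 20 to 120 N. Pads are 22 mm wide; open, the fingers measure 114 mm over their backs; the gripper's body (76 mm by 85 mm) begins 54 mm behind the grasp point. The pads swing forward as they close: fully open they stand 13 mm farther back than shut.
Start: joints at [-1.217, 0.707, -0.028, 1.485, 0.022, 0.951, -0.075], TCP at [0.222, 0.531, 0.304] pointing down, gripper open.
Joint ranges: [-2.71, 2.71], [-0.32, 2.16], [-1.57, 1.52], [0, 2.45], [-1.46, 4.6], [0, 2.02], [-2.83, 2.83]. Speed limits (rad/s): [1.89, 1.89, 2.57, 2.57, 3.01, 3.01, 3.01].

### API

Orientations are given as [roll, pitch, yaw] about the fixed x, y, z axes, in that order (R = Rz(yaw) Ry(pitch) Rx(roll)).
In Python, from station import readout, imaging, job, arm gives the robot as it stands.
- The arm moves only by the tool apply_moves, never from a script. Its argument "increments" is a list of rows, each an object with "dp": the shift along the tool's x, y, z in mm, a list of three; "twist": the turn about the tool's z in rad. In form: [{"dp": [x, y, z], "twist": twist}, ...]. A call has 1 to 10 rows; each row is the pose to reach, as a shift and turn from the pose commanded when the call began, along the tool's axes at that moment; what a row does not reach only later rows make up. A row lasts 1/12 s, in which the tool goes at most 41.7 mm and 7.16 degrees, less where a joint would pass 70% of its speed; a pose out of reach is approached as far as the arm can. A call with a gripper value outside its range is refused whole. "grip" is the opening, from 0 (shut) to 1 (fully open), set as the call begins (left out, the last holds). The fingers move at their own pace and stop on an object; the grip force is fixed at half the most. Time passes only in rows, so rows that repeat a pose let the fingers close. It gives the time, the measured TCP pose, the force, the opening and the grip force at its end, in the units of the state.
- readout.get_obs(): the state, without advancing time (a new reading comes with each control period).
- imaging.get_image(name): name is "side" or "top"; returns a dict with "img" (384x512x3 uint8, red, green, blue), "depth" (384x512 float32, m along the optical axis (not along the pixel's ray), 0 where there is no reading), "camera_matrix" (3x3 intrinsics, pixels), "view" (4x4, takes a point from world to camera coordinates). Camera axes: x right, y down, z forward; pixel columns grow to the right and rows downward; lengths in m; the calibration is good to about 2 mm. A picture is of the moment at which its call begins.
- job.sign_off(): hands the job in; it is judged then, once.
Trained networks look in the newest picture that a camera, given by its name, has taken for a name from the list of things; names that differ only in an ending like _2 or _b are one class to them, and where a whole thing is asked for, a point or a joint stands for the part that bears it (a point fixed in the world has none). Each returns a list of dicts, best first, with "confidence" (0 to 1); they miss things now and then, are a little off and sometimes report something else, mostly with a low value. They report only what shows in the picture. A call takes as long as a camera call. They do not tell look-alikes from the thing itself.
- imaging.look_for(camera, thing): "position" ([x, y, z] in m, in world coordinates, good to about 4 mm: the middle of the surface that is visible of it).
- imaging.regions_of(camera, thing): "mask" (384x512 bool, what is visible of it).
The state is a dict: "time_s": time; "q": joint angles; "qvel": joint speeds; "joint_torque": joint torques, N m; "tool_pos": TCP position; "tcp_rot": TCP orientation; "contact_force": force on the tool from outside, world axes, zero at the start; "ft_torque": the same for the moment, N m; "width": opening from 0.0 (shut) to 1.0 (fully open); "grasp_force": force on a finger pad.
Only numpy, scipy, OpenCV 4.12 (cv2) and the standard library are available. Lean on these libraries where they do the work, as an engineer would, in place of code of your own. Each camera call takes 0.05 s, during which the arm holds its last target. There are 200 camera calls.

### The job

Pull up the black index knob on the cassette's sliding magazine, slide the magazine sideways until its one empty slot stands in line with the loading deck, and let the knob's pin drop fully into its hole there. Then bring the flat specimen carrier lying on the deck over the deck's far edge and tip it upright, so that it goes edge-on down into that slot, fully home on the rubber pad. Leave the two stored carriers standing in their slots and the glassware and boxes around where they are.

Things in the scene. Friction and masses are not known exactly. Their poses are not given: they have to be found in the camera images.
- deck_edge (a point): middle of the far (tipping) edge of the flat black loading deck, on its top face, 125 mm above the table; fixed, place and yaw vary. Axes: x along the deck away from the robot (pushing direction), y left along the edge, z up; called deck axes below. The deck has no rails: x -165 to 0 mm, y -85 to +85 mm. Beyond it lies the magazine.
- mid_mouth (a point): centre of the mouth of the middle of the magazine's 3 slots (in a row along y, 84 mm apart); rides with it. Deck axes: apron 40 mm below the deck at x 8 to 58 mm; then the slots, mouth level with the apron, x 58 to 72 mm (14 mm wide), 76 mm long in y, 63 mm deep. Their far wall is a clear backstop, its top 52 mm above the mouth (12 above deck level).
- carrier_mid (a point): centre of the loose carrier, a rigid grey plate 100 x 64 x 8 mm, 0.13-0.22 kg, up to 20 mm off the deck's middle line and 0.25 rad askew. x: its length, y: width, z: thickness. Its middle 10 mm past the edge it tips by itself (hard against the backstop it can wedge: back off); pushed on, it leans in the slot mouth until its raised rear end is brought up and forward. Home: centre 47 mm below the deck, 65 mm beyond the edge.
- pad_top (a point): top centre of the loose black rubber pad (10 x 70 x 6 mm) lying on the floor of the one empty slot, so it marks that slot; it rides with the magazine. At the start the empty slot is the left or the right one, 84 mm to one side of the deck's middle line.
- knob (a point): centre of the black index knob, 30 mm diameter, 26 mm tall, 150 mm above the table when down, free all round, on a bracket at the magazine's left end: deck x = 22 mm, y = 170 mm + joint carriage. Gripped from above and lifted it drags the magazine along.
- carriage (a joint): slide of the magazine along deck y, m; 0 at the start (middle slot in line with the deck), positive to the left, limits -0.088 to +0.088. Index holes at -0.084, 0 and +0.084. Light friction, about 1.5 N.
- plunger (a joint): lift of the index knob, m; 0 = pin fully down in a hole, limit 0.018. Above about 0.010 the pin is clear of the holes; between holes it rests on the index strip at about 0.010. Spring, 5 N at 0 to 9 N at the top; let go over a hole it snaps down (about 1.5 mm free play sideways).
- stored_a_mid (a point): centre of the stored carrier (same 100 x 64 x 8 mm plate) standing upright in the middle slot at the start, z its long axis, up; its top stands 37 mm above the slot's mouth; rides with the magazine and must stay in its slot.
- stored_b_mid (a point): centre of the other stored carrier, likewise upright in the left or right slot; must stay in its slot.
- flask: corked conical glass flask 148 mm tall, 84 mm base (origin: centre of its underside); a bystander, leave it alone
- flask2: corked conical glass flask 118 mm tall, 66 mm base (origin: centre of its underside); a bystander, leave it alone
- reagent: amber reagent bottle with a screw cap, 44 mm across, 85 mm tall, standing to the left of the deck (origin: centre of its underside); a bystander, leave it alone
- slidebox: grey closed slide box 100 x 75 x 32 mm, lying to the right of the deck (origin: centre of its underside); a bystander, leave it alone
- dish: open glass dish 90 mm across, 14 mm tall, on the bench to the left (origin: centre of its underside); a bystander, leave it alone
- beaker: glass beaker 68 mm across, 85 mm tall (origin: centre of its underside); a bystander, leave it alone
Not all that is in view belongs to the job. Leave any purple look-alike of the part that bears carrier_mid alone.

How it is judged:
On the way, in this order (a step that is already met when the one before it is completed fails the run):
1. the index knob is pulled up so that its pin is clear of the hole (value of joint plunger above 0.009 m).
2. the empty slot is in line with the deck and the pin has dropped fully into its hole (y of pad_top in the frame of deck_edge between -0.009 and 0.009 m and value of joint plunger below 0.003 m and (value of joint carriage above 0.078 m or value of joint carriage below -0.078 m)), for 0.2 s.
3. the carrier is tipped over the deck's edge towards the slot (angle between the x axis of carrier_mid and the z axis of deck_edge, either way round below 1.2 rad and x of carrier_mid in the frame of deck_edge above 0.003 m).
At the end, for the whole second after the job is handed in: Carrier at rest edge-on in the formerly empty slot: long axis within 0.12 rad of vertical, centre within 10/12 mm of the slot middle and 6 mm of home height; that slot within 9 mm of the deck line, magazine at an outer hole, pin down within 3 mm; both stored carriers upright in their slots (all of step 2 and angle between the x axis of carrier_mid and the z axis of deck_edge, either way round below 0.12 rad and x of carrier_mid in the frame of deck_edge between 0.055 and 0.075 m and y of carrier_mid in the frame of deck_edge between -0.012 and 0.012 m and z of carrier_mid in the frame of deck_edge between -0.053 and -0.041 m and z of stored_a_mid in the frame of deck_edge between -0.063 and -0.043 m and angle between the z axis of each of stored_a_mid, stored_b_mid and the z axis of deck_edge, either way round below 0.15 rad and z of stored_b_mid in the frame of deck_edge between -0.063 and -0.043 m and linear speed of carrier below 0.02 m/s); the robot touches nothing.
It fails at once if a bystander is moved more than 30 mm (distance of any of flask, flask2, reagent, slidebox, dish, beaker from where it was at the start of the episode above 0.03 m).
It fails at once if a stored carrier is lifted or knocked out of its slot (z of any of stored_a_mid, stored_b_mid in the frame of deck_edge above -0.02 m).
It also fails if it takes over 64 s, if anything falls off the work surface, if the arm or the gripper's body presses on something with over 40 N, if the wrist force passes 120 N, or if a joint passes its speed limit or range.

## Working session

There is one attempt and no reset: what is moved stays moved. The work goes in short steps, Python scripts to look and compute and a tool call to move; the robot and the scene stay as the last step left them, time stands still between calls to the robot, and variables do not carry over. Pictures are saved under pics/ and viewed, at most 10 in all, crops included, and the job is handed in when it is done.

Besides the shell and the picture viewer there is one more tool, called after ">>>" by a JSON object that holds its "fn" and its "kwargs". apply_moves: Moves the arm, as the interface text tells. Its arguments: {"type":"object","properties":{"increments":{"type":"array","items":{"type":"object","properties":{"dp":{"type":"array","items":{"type":"number"}},"twist":{"type":"number"}}}},"grip":{"type":"number"}},"required":["increments"]}

```bash
mkdir -p pics
cat > h.py <<'E'
import numpy as np, cv2
from station import readout, imaging, job, arm
def snap(name):
    return imaging.get_image(name)
def cloud(d):
    K=d["camera_matrix"];z=d["depth"];v,u=np.indices(z.shape)
    P=np.stack([(u-K[0,2])*z/K[0,0],(v-K[1,2])*z/K[1,1],z],-1)
    T=np.linalg.inv(d["view"]);W=P@T[:3,:3].T+T[:3,3];W[z==0]=np.nan
    return W
def save(d,fn): cv2.imwrite("pics/"+fn,d["img"][:,:,::-1])
E
python3 - <<'E'
from h import *
np.set_printoptions(precision=3,suppress=True)
for c in("side","top"):
    d=snap(c);save(d,c+"0.png");np.savez(c+"0.npz",**d)
    for t in["deck_edge","mid_mouth","carrier_mid","pad_top","knob","stored_a_mid","stored_b_mid","flask","flask2","reagent","slidebox","dish","beaker"]:
        try:print(c,t,[(np.round(r["position"],3).tolist(),round(r["confidence"],2)) for r in imaging.look_for(c,t)][:4])
        except Exception as e:print(c,t,e)
o=readout.get_obs();print({k:np.round(v,3) for k,v in o.items()},arm.nose_length)
E
```

```text
side deck_edge [([0.583, -0.172, 0.072], 0.91), ([0.481, -0.286, 0.032], 0.4)]
side mid_mouth []
side carrier_mid [([0.368, 0.05, 0.01], 0.84), ([0.523, -0.133, 0.136], 0.83)]
side pad_top []
side knob [([0.625, 0.052, 0.155], 0.6)]
side stored_a_mid [([0.661, -0.12, 0.105], 0.51)]
side stored_b_mid [([0.652, -0.202, 0.107], 0.65), ([0.623, 0.054, 0.155], 0.61)]
side flask [([0.469, 0.409, 0.044], 0.66), ([0.571, 0.403, 0.052], 0.56)]
side flask2 [([0.469, 0.409, 0.044], 0.66), ([0.571, 0.403, 0.052], 0.56)]
side reagent [([0.482, 0.039, 0.043], 0.72)]
side slidebox [([0.484, -0.287, 0.031], 0.76)]
side dish [([0.438, 0.322, 0.008], 0.71)]
side beaker [([0.62, -0.458, 0.065], 0.69)]
top deck_edge [([0.619, -0.079, 0.083], 0.95), ([0.495, -0.276, 0.032], 0.7), ([0.635, -0.083, 0.088], 0.53)]
top mid_mouth [([0.638, -0.085, 0.084], 0.91)]
top carrier_mid [([0.376, 0.049, 0.009], 0.88), ([0.524, -0.13, 0.134], 0.58), ([0.634, -0.083, 0.088], 0.18)]
top pad_top []
top knob []
top stored_a_mid [([0.66, -0.115, 0.115], 0.53)]
top stored_b_mid []
top flask [([0.472, 0.411, 0.046], 0.79), ([0.566, 0.406, 0.057], 0.59)]
top flask2 [([0.472, 0.411, 0.046], 0.79), ([0.566, 0.406, 0.057], 0.59)]
top reagent [([0.486, 0.049, 0.059], 0.56)]
top slidebox [([0.495, -0.276, 0.03], 0.71), ([0.617, -0.08, 0.082], 0.56)]
top dish [([0.435, 0.318, 0.003], 0.78)]
top beaker [([0.633, -0.47, 0.047], 0.64)]
{'time_s': np.float64(1.4), 'q': array([-1.217,  0.706, -0.028,  1.485,  0.022,  0.951, -0.075]), 'qvel': array([-0.001,  0.001, -0.   , -0.   , -0.001,  0.   , -0.001]), 'joint_torque': array([  0.002, -88.296,   1.235, -23.639,   0.017,   0.002,   0.   ]), 'tool_pos': array([0.222, 0.531, 0.304]), 'tcp_rot': array([-3.142, -0.   ,  2.746]), 'contact_force': array([-0.298, -0.69 , -0.275]), 'ft_torque': array([ 0.033, -0.018, -0.001]), 'grasp_force': np.float64(0.0), 'width': np.float64(0.997)} 0.0726
```

View pics/side0.png

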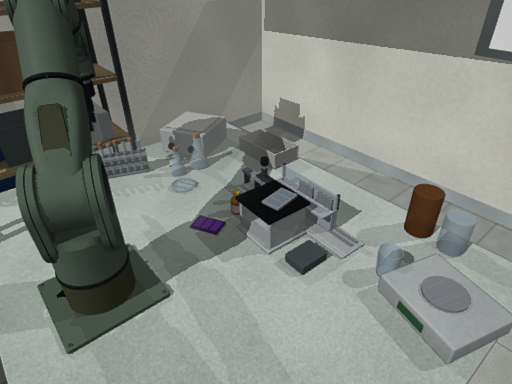

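View pics/top0.png

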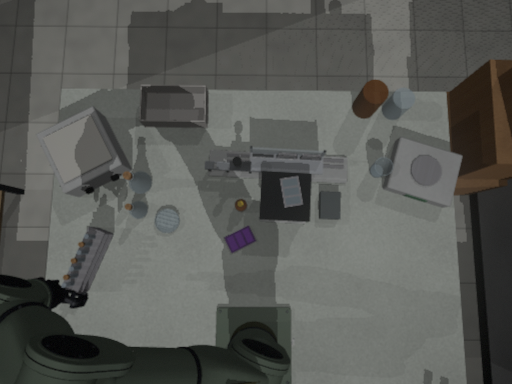

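Run:
```python
from h import *
np.set_printoptions(precision=4,suppress=True)
for c in("top","side"):
    d=dict(np.load(c+"0.npz"));W=cloud(d)
    # deck top: z~.125
    g=d["img"].max(2)
    m=(abs(W[...,2]-.125)<.004)&(W[...,0]>.35)&(W[...,0]<.75)&(abs(W[...,1]+.12)<.2)&(g<90)
    n,l,s,_=cv2.connectedComponentsWithStats(m.astype(np.uint8))
    if n<2: print('none');continue
    m=l==1+s[1:,4].argmax()
    m2=m|((abs(W[...,2]-.133)<.004)&(abs(W[...,0]-.523)<.07)&(abs(W[...,1]+.13)<.07))
    P=W[m2][:,:2].astype(np.float32);r=cv2.minAreaRect(P*1000);print(c,"deck",r,cv2.boxPoints(r),s[1:,4].max(), W[m][:,2].mean())
    k=(abs(W[...,2]-.133)<.0035)&(abs(W[...,0]-.523)<.08)&(abs(W[...,1]+.13)<.08)&(g>=90)
    n,l,s,_=cv2.connectedComponentsWithStats(k.astype(np.uint8));k=l==1+s[1:,4].argmax()
    print("carrier",cv2.minAreaRect(W[k][:,:2].astype(np.float32)*1000),W[k].mean(0),d["img"][k].mean(0))
    kn=(W[...,2]>.14)&(W[...,2]<.175)&(abs(W[...,0]-.625)<.03)&(abs(W[...,1]-.053)<.04)
    if kn.sum()>5: print("knob",cv2.minAreaRect(W[kn][:,:2].astype(np.float32)*1000),W[kn][:,2].max(),W[kn].mean(0))
```

```text
top deck ((513.9232788085938, -109.04331970214844), (169.50653076171875, 164.8839569091797), 86.78465270996094) [[ 426.8574 -189.0391]
 [ 591.4818 -198.2872]
 [ 600.9892  -29.0476]
 [ 436.3648  -19.7994]] 1652 0.12469336399845776
carrier ((530.0172119140625, -126.40121459960938), (95.7120361328125, 58.882057189941406), 9.125425338745117) [ 0.5302 -0.1264  0.1331] [88.236  93.0794 96.4509]
knob ((625.8016357421875, 54.84996795654297), (27.134902954101562, 27.6083984375), 6.634765148162842) 0.1679974542099989 [0.6256 0.0547 0.1604]
side deck ((516.6573486328125, -107.88435363769531), (173.11550903320312, 166.2396697998047), 86.943359375) [[ 429.0402 -189.8867]
 [ 595.0434 -198.7512]
 [ 604.2745  -25.882 ]
 [ 438.2713  -17.0175]] 1285 0.12510235984211338
carrier ((530.7764892578125, -126.76571655273438), (102.24391174316406, 63.85219955444336), 9.303077697753906) [ 0.5274 -0.1284  0.1332] [107.0052 115.2984 122.0654]
knob ((628.7919921875, 56.03913116455078), (26.137136459350586, 28.472003936767578), 43.830299377441406) 0.16581114466736468 [0.6259 0.0528 0.1554]
```

The side view shows the deck near (275,205), the magazine behind it and the dark knob at about (265,160). The purple decoy is at (208,224). In the top view the carrier is at (291,190), the deck at (286,195) and the knob at about (235,163). I'll zoom in to confirm which slot is empty.

Run:
```python
from h import *
a=np.load("side0.npz")["img"][140:265,225:375];b=np.load("top0.npz")["img"][140:230,195:355]
a=cv2.resize(a,(600,500),interpolation=cv2.INTER_CUBIC)
cv2.imwrite("pics/c0.png",a[:,:,::-1])
W=cloud(dict(np.load("side0.npz")));x=np.array([.9984,-.056]);y=np.array([.056,.9984])
D=W[...,:2]-np.array([.598,-.113]);dx=D@x;dy=D@y
for k in(-84,0,84):
    m=(abs(dx-.065)<.014)&(abs(dy-k/1000)<.03);print(k,np.round(np.percentile(W[...,2][m],[0,10,50,90]),3) if m.any() else None,np.histogram(W[...,2][m],np.arange(.02,.15,.01))[0])
m=(dy>.11)&(dy<.3)&(abs(dx-.022)<.1)&(W[...,2]>.1);print(np.c_[dx[m],dy[m],W[m][:,2]].min(0),np.c_[dx[m],dy[m],W[m][:,2]].max(0))
```

```text
-84 [0.008 0.027 0.1   0.131] [34 28 12  3  0  2 63 46 38 50 72 45]
0 [0.01  0.084 0.11  0.133] [ 9  5  0  0  0  1 53 37 39 39 64 41]
84 [0.072 0.083 0.105 0.134] [ 0  0  0  0  0 20 50 26 31 30 28 35]
[0.00741951 0.11026674 0.10040767] [0.08263174 0.18571688 0.16581114]
```

View pics/c0.png

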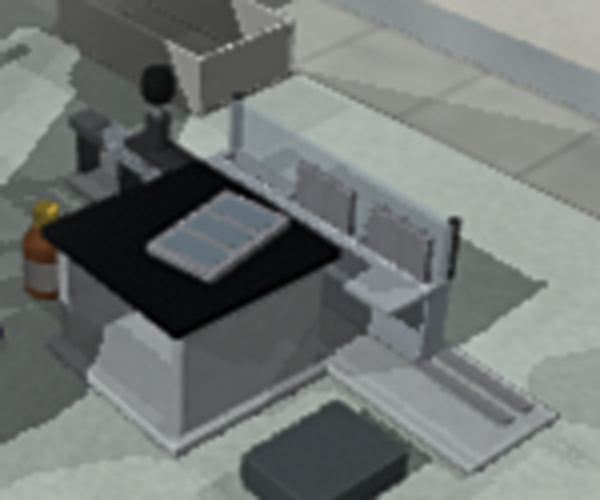

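>>> {"fn": "apply_moves", "kwargs": {"increments": [{"dp": [-558,-283,0],"twist": -0.34},{"dp": [-558,-283,0],"twist": -0.34},{"dp": [-558,-283,0],"twist": -0.34},{"dp": [-558,-283,0],"twist": -0.34},{"dp": [-558,-283,0],"twist": -0.34},{"dp": [-558,-283,0],"twist": -0.34},{"dp": [-558,-283,0],"twist": -0.34},{"dp": [-558,-283,0],"twist": -0.34},{"dp": [-558,-283,0],"twist": -0.34},{"dp": [-558,-283,0],"twist": -0.34}]}}

```text
time_s: 2.23
tool_pos: [0.493, 0.2115, 0.3041]
tcp_rot: [3.142, 0.0, 3.086]
contact_force: [0.9, 1.3, -0.3]
width: 1.0
grasp_force: 0.0
```

Stored carriers stand in the middle slot (about (325,195) in the crop) and the right slot (about (400,240)), so the left slot is empty and the carriage must go to -0.084. The knob is at (158,85) in the crop.

>>> {"fn": "apply_moves", "kwargs": {"increments": [{"dp": [-143,-149,0],"twist": 0},{"dp": [-143,-149,0],"twist": 0},{"dp": [-143,-149,0],"twist": 0},{"dp": [-143,-149,0],"twist": 0},{"dp": [-143,-149,0],"twist": 0},{"dp": [-143,-149,0],"twist": 0},{"dp": [-143,-149,30],"twist": 0},{"dp": [-143,-149,30],"twist": 0}]}}

```text
time_s: 2.9
tool_pos: [0.6253, 0.056, 0.27]
tcp_rot: [-3.141, -0.005, 3.085]
contact_force: [-0.9, 0.3, -1.9]
width: 1.001
grasp_force: 0.0
```

>>> {"fn": "apply_moves", "kwargs": {"increments": [{"dp": [-2,-1,30],"twist": 0},{"dp": [-2,-1,50],"twist": 0},{"dp": [-2,-1,64],"twist": 0},{"dp": [-2,-1,64],"twist": 0}]}}

```text
time_s: 3.23
tool_pos: [0.6274, 0.0557, 0.2081]
tcp_rot: [-3.141, -0.004, 3.086]
contact_force: [-1.0, 0.4, -0.1]
width: 0.999
grasp_force: 0.0
```

>>> {"fn": "apply_moves", "kwargs": {"increments": [{"dp": [0,0,0],"twist": 0},{"dp": [0,0,0],"twist": 0},{"dp": [0,0,0],"twist": 0},{"dp": [0,0,0],"twist": 0},{"dp": [0,0,0],"twist": 0},{"dp": [0,0,0],"twist": 0},{"dp": [0,0,0],"twist": 0},{"dp": [0,0,0],"twist": 0}], "grip": 0.1}}

```text
time_s: 3.9
tool_pos: [0.6285, 0.0558, 0.211]
tcp_rot: [3.141, 0.001, 3.086]
contact_force: [-1.7, 1.1, 10.6]
width: 0.321
grasp_force: 58.5
```

>>> {"fn": "apply_moves", "kwargs": {"increments": [{"dp": [0,0,-5],"twist": 0},{"dp": [0,0,-10],"twist": 0},{"dp": [0,0,-15],"twist": 0},{"dp": [0,0,-15],"twist": 0},{"dp": [0,0,-15],"twist": 0}]}}

```text
time_s: 4.32
tool_pos: [0.6285, 0.0555, 0.225]
tcp_rot: [3.142, 0.001, 3.086]
contact_force: [6.0, 0.7, -9.5]
width: 0.325
grasp_force: 59.6
```

>>> {"fn": "apply_moves", "kwargs": {"increments": [{"dp": [0,-12,0],"twist": 0},{"dp": [0,-28,0],"twist": 0},{"dp": [0,-46,0],"twist": 0},{"dp": [0,-64,0],"twist": 0},{"dp": [0,-78,0],"twist": 0},{"dp": [0,-84,0],"twist": 0},{"dp": [0,-84,0],"twist": 0},{"dp": [0,-84,0],"twist": 0}]}}

```text
time_s: 4.98
tool_pos: [0.6241, -0.0291, 0.2248]
tcp_rot: [-3.141, 0.001, 3.085]
contact_force: [9.5, -2.0, -9.5]
width: 0.324
grasp_force: 61.1
```

>>> {"fn": "apply_moves", "kwargs": {"increments": [{"dp": [0,0,5],"twist": 0},{"dp": [0,0,10],"twist": 0},{"dp": [0,0,14],"twist": 0},{"dp": [0,0,14],"twist": 0},{"dp": [0,0,14],"twist": 0}]}}

```text
time_s: 5.4
tool_pos: [0.6242, -0.0282, 0.2112]
tcp_rot: [3.141, 0.002, 3.086]
contact_force: [6.3, 1.7, -1.0]
width: 0.322
grasp_force: 61.6
```

>>> {"fn": "apply_moves", "kwargs": {"increments": [{"dp": [0,0,0],"twist": 0},{"dp": [0,0,0],"twist": 0},{"dp": [0,0,0],"twist": 0},{"dp": [0,0,0],"twist": 0},{"dp": [0,0,-30],"twist": 0},{"dp": [0,0,-65],"twist": 0},{"dp": [0,0,-65],"twist": 0}], "grip": 0.7}}

```text
time_s: 5.98
tool_pos: [0.6249, -0.0283, 0.2816]
tcp_rot: [3.141, 0.007, 3.085]
contact_force: [0.6, -1.2, 1.8]
width: 0.701
grasp_force: 0.0
```

```bash
cat >> h.py <<'E'
X=np.array([.9984,-.056]);Y=np.array([.056,.9984]);O=np.array([.598,-.113])
def deck(P): D=P[...,:2]-O; return np.stack([D@X*1000,D@Y*1000,(P[...,2]-.125)*1000],-1)
E
python3 - <<'E'
from h import *
np.set_printoptions(precision=1,suppress=True)
for c in("top","side"):
    for t in("knob","stored_a_mid","carrier_mid"):
        if t=="knob" or 1:
            d=snap(c) if t=="knob" else d
            print(c,t,[(deck(np.array(r["position"])),round(r["confidence"],2)) for r in imaging.look_for(c,t)][:4])
    D=deck(cloud(d));k=(abs(D[...,0]-22)<25)&(abs(D[...,1]-86)<25)&(D[...,2]>14)&(D[...,2]<60)
    print(k.sum(),D[k].max(0) if k.any() else 0,D[k].mean(0) if k.any() else 0)
o=readout.get_obs();print(o["tool_pos"]*1000 if 0 else np.array(o["tool_pos"])*1000,deck(np.array(o["tool_pos"])))
save(d,"s1.png")
E
```

```text
top knob [(array([-186. ,  419.6, -122.7]), 0.4)]
top stored_a_mid [(array([ 61.8, -80.6,  -9.5]), 0.5)]
top carrier_mid [(array([-241.8,  178. , -119.7]), 0.68)]
0 0 0
side knob []
side stored_a_mid [(array([ 65. , -88.1, -20.2]), 0.49)]
side carrier_mid [(array([-73.6, -25.6,   5.8]), 0.73), (array([-236.4,  147.2, -119.4]), 0.72)]
82 [36.2 98.3 41.5] [18.  80.2 30.2]
[623.4 -28.4 275.2] [ 20.7  85.9 150.2]
```

>>> {"fn": "apply_moves", "kwargs": {"increments": [{"dp": [112,-109,0],"twist": -0.216},{"dp": [112,-109,0],"twist": -0.216},{"dp": [112,-109,0],"twist": -0.216},{"dp": [112,-109,0],"twist": -0.216},{"dp": [112,-109,0],"twist": -0.216},{"dp": [112,-109,30],"twist": -0.216},{"dp": [112,-109,60],"twist": -0.216},{"dp": [112,-109,60],"twist": -0.216}], "grip": 1.0}}

```text
time_s: 7.05
tool_pos: [0.5043, -0.1308, 0.212]
tcp_rot: [3.139, -0.006, -2.981]
contact_force: [-1.8, 0.3, -2.6]
width: 0.997
grasp_force: 0.0
```

Run:
```python
from h import *
np.set_printoptions(precision=1,suppress=True)
d=snap("side");cv2.imwrite("pics/s2.png",cv2.resize(d["img"][140:265,225:375],(600,500),interpolation=cv2.INTER_CUBIC)[:,:,::-1])
o=readout.get_obs();print(np.array(o["tool_pos"])*1000,o["tcp_rot"],deck(np.array(o["tool_pos"])))
```

```text
[ 505.  -130.7  214.4] [ 3.1 -0.  -3. ] [-91.9 -22.9  89.4]
```

View pics/s2.png

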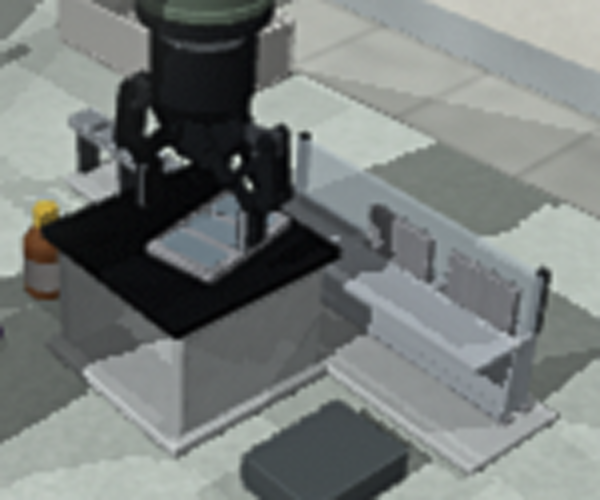

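The magazine has shifted right, with both stored carriers standing at about (410,245) and (480,285). The gripper straddles the carrier, with fingertips near (135,190) and (258,245).

>>> {"fn": "apply_moves", "kwargs": {"increments": [{"dp": [0,0,6],"twist": 0},{"dp": [0,0,11],"twist": 0},{"dp": [0,0,15],"twist": 0},{"dp": [0,0,15],"twist": 0},{"dp": [0,0,15],"twist": 0}]}}

```text
time_s: 7.52
tool_pos: [0.5058, -0.131, 0.2013]
tcp_rot: [-3.141, 0.0, -2.981]
contact_force: [-0.4, -0.1, 0.0]
width: 1.0
grasp_force: 0.0
```

>>> {"fn": "apply_moves", "kwargs": {"increments": [{"dp": [0,0,0],"twist": 0},{"dp": [0,0,0],"twist": 0},{"dp": [0,0,0],"twist": 0},{"dp": [0,0,0],"twist": 0}], "grip": 0.68}}

```text
time_s: 7.85
tool_pos: [0.5057, -0.131, 0.2011]
tcp_rot: [-3.141, 0.0, -2.981]
contact_force: [-0.4, -0.5, 0.1]
width: 0.679
grasp_force: 0.0
```

>>> {"fn": "apply_moves", "kwargs": {"increments": [{"dp": [0,0,0],"twist": 0},{"dp": [0,0,0],"twist": 0},{"dp": [0,0,0],"twist": 0},{"dp": [0,0,4],"twist": 0},{"dp": [0,0,7],"twist": 0},{"dp": [0,0,7],"twist": 0}], "grip": 1.0}}

```text
time_s: 8.35
tool_pos: [0.5055, -0.1309, 0.1932]
tcp_rot: [3.141, -0.001, -2.981]
contact_force: [-0.5, -0.5, 0.0]
width: 0.999
grasp_force: 0.0
```

>>> {"fn": "apply_moves", "kwargs": {"increments": [{"dp": [0,0,0],"twist": 0},{"dp": [0,0,0],"twist": 0},{"dp": [0,0,0],"twist": 0},{"dp": [0,0,0],"twist": 0}], "grip": 0.68}}

```text
time_s: 8.68
tool_pos: [0.5057, -0.1309, 0.1945]
tcp_rot: [-3.141, 0.0, -2.981]
contact_force: [-3.2, 0.9, 11.5]
width: 0.727
grasp_force: 63.2
```

>>> {"fn": "apply_moves", "kwargs": {"increments": [{"dp": [0,0,-6],"twist": 0},{"dp": [0,0,-6],"twist": 0},{"dp": [-15,3,-6],"twist": 0.06},{"dp": [-30,6,-6],"twist": 0.12},{"dp": [-45,9,-6],"twist": 0.18},{"dp": [-55,12,-6],"twist": 0.216},{"dp": [-55,12,-6],"twist": 0.216},{"dp": [-55,12,-6],"twist": 0.216}]}}

```text
time_s: 9.35
tool_pos: [0.5579, -0.1102, 0.1997]
tcp_rot: [-3.141, -0.0, 3.087]
contact_force: [-1.2, 0.0, -2.6]
width: 0.725
grasp_force: 66.0
```

```bash
cat >> h.py <<'E'
def look(fn,c="side"):
    np.set_printoptions(precision=1,suppress=True)
    d=snap(c);save(d,fn) if c!="side" else cv2.imwrite("pics/"+fn,cv2.resize(d["img"][140:265,225:375],(600,500),interpolation=cv2.INTER_CUBIC)[:,:,::-1])
    o=readout.get_obs();print("tool",deck(np.array(o["tool_pos"])),np.round(o["tcp_rot"],3),o["contact_force"],o["time_s"])
    D=deck(cloud(d))
    for r in imaging.regions_of(c,"carrier_mid"):
        p=D[r["mask"]];p=p[~np.isnan(p[:,0])]
        if len(p)<10 or np.median(p[:,2])<-90: continue
        q=p.mean(0);u,s,v=np.linalg.svd(p-q,full_matrices=False)
        print(round(r["confidence"],2),len(p),"mean",q,"ax",np.round(v[0],2),"nrm",np.round(v[2],2),np.percentile(p,2,0),np.percentile(p,98,0))
    return d,D
E
python3 -c "
from h import *
look('s3.png')"
```

```text
tool [-40.5   0.1  74.8] [-3.1 -0.   3.1] [ 0.3 -0.6 -2.4] 9.4
0.66 6567 mean [-32.7 -49.9 -56.9] ax [-0.4  0.9  0. ] nrm [ 0.1 -0.   1. ] [-162.3 -219.3 -120.1] [ 78.4 266.9   9.8]
0.49 255 mean [-27.4  -2.7  12.1] ax [-1.   0.2  0.1] nrm [-0.1 -0.2 -1. ] [-63.9 -31.8   3.8] [34.7 31.8 16. ]
```

View pics/s3.png

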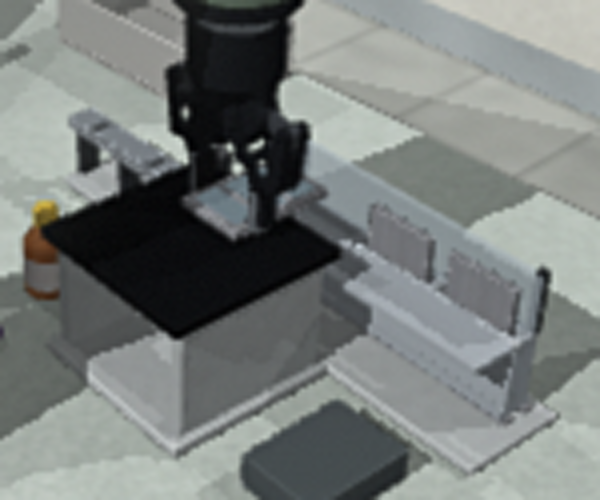

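The carrier is held level by the gripper and square to the deck, spanning deck x -64 to +35 and centred in y. I'll carry it over the edge and let it tip.

>>> {"fn": "apply_moves", "kwargs": {"increments": [{"dp": [-10,0,0],"twist": 0},{"dp": [-20,0,0],"twist": 0},{"dp": [-28,0,2],"twist": 0},{"dp": [-28,0,4],"twist": 0},{"dp": [-28,0,4],"twist": 0},{"dp": [-28,0,4],"twist": 0}]}}

```text
time_s: 9.95
tool_pos: [0.5853, -0.1122, 0.1958]
tcp_rot: [-3.141, -0.001, 3.086]
contact_force: [-0.5, -0.5, -1.8]
width: 0.724
grasp_force: 66.0
```

>>> {"fn": "apply_moves", "kwargs": {"increments": [{"dp": [0,0,0],"twist": 0},{"dp": [0,0,0],"twist": 0},{"dp": [0,0,0],"twist": 0},{"dp": [0,0,0],"twist": 0},{"dp": [0,0,0],"twist": 0},{"dp": [0,0,0],"twist": 0}], "grip": 0.9}}

```text
time_s: 10.45
tool_pos: [0.586, -0.1119, 0.196]
tcp_rot: [-3.141, 0.0, 3.086]
contact_force: [-0.4, -0.3, 0.5]
width: 0.901
grasp_force: 0.0
```

```bash
python3 -c "
from h import *
look('s4.png')"
```

```text
tool [-12.    0.5  70.9] [-3.1 -0.   3.1] [0.1 0.5 0.2] 10.5
0.47 41 mean [ -5.2 -12.6  13.3] ax [ 0.8 -0.1 -0.6] nrm [ 0.6 -0.   0.8] [-25.5 -32.8 -26.3] [40.3 31.6 29.5]
```

View pics/s4.png

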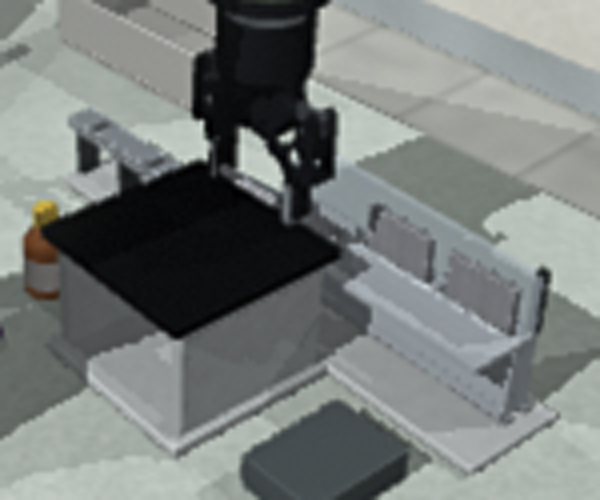

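The carrier has tipped about 37°. Its raised rear end sits between the fingers at about (255,190), and its nose is on the apron. I'll re-grip the rear and swing it up and forward.

>>> {"fn": "apply_moves", "kwargs": {"increments": [{"dp": [0,0,0],"twist": 0},{"dp": [0,0,0],"twist": 0},{"dp": [0,0,0],"twist": 0},{"dp": [0,0,0],"twist": 0},{"dp": [0,0,0],"twist": 0}], "grip": 0.68}}

```text
time_s: 10.97
tool_pos: [0.5862, -0.1119, 0.196]
tcp_rot: [-3.142, 0.001, 3.086]
contact_force: [1.2, -0.1, 2.0]
width: 0.73
grasp_force: 64.8
```

>>> {"fn": "apply_moves", "kwargs": {"increments": [{"dp": [-4,0,0],"twist": 0},{"dp": [-8,0,0],"twist": 0},{"dp": [-12,0,0],"twist": 0},{"dp": [-12,0,0],"twist": 0},{"dp": [-12,0,0],"twist": 0}]}}

```text
time_s: 11.38
tool_pos: [0.5979, -0.1126, 0.1955]
tcp_rot: [-3.142, -0.001, 3.086]
contact_force: [0.2, -1.1, -2.2]
width: 0.736
grasp_force: 65.7
```

```bash
python3 -c "
from h import *
look('s5.png')"
```

```text
tool [-0.2  0.5 70.6] [-3.1 -0.   3.1] [-0.1  0.3 -2.7] 11.4333
0.45 80 mean [ 14.3 -13.6   4.9] ax [ 0.7 -0.3 -0.6] nrm [-0.6  0.  -0.8] [-15.2 -33.  -38.3] [67.8 22.6 29.2]
```

>>> {"fn": "apply_moves", "kwargs": {"increments": [{"dp": [-3,0,-2],"twist": 0},{"dp": [-6,0,-5],"twist": 0},{"dp": [-10,0,-8],"twist": 0},{"dp": [-14,0,-10],"twist": 0},{"dp": [-14,0,-10],"twist": 0}]}}

```text
time_s: 11.9
tool_pos: [0.6113, -0.1132, 0.2061]
tcp_rot: [3.142, -0.004, 3.086]
contact_force: [-11.9, 2.1, 2.2]
width: 0.73
grasp_force: 66.5
```

```bash
python3 -c "
from h import *
look('s6.png')"
```

```text
tool [13.1  0.6 81. ] [ 3.1 -0.   3.1] [-10.7   1.6   3.1] 11.95
0.38 67 mean [ 19.8 -10.9  16.8] ax [ 0.7 -0.3 -0.7] nrm [-0.7 -0.1 -0.7] [ -2.6 -32.6 -25.5] [61.7 25.5 40.3]
```

>>> {"fn": "apply_moves", "kwargs": {"increments": [{"dp": [-3,0,-1],"twist": 0},{"dp": [-6,0,-1],"twist": 0},{"dp": [-9,0,-2],"twist": 0},{"dp": [-12,0,-2],"twist": 0},{"dp": [-12,0,-2],"twist": 0}]}}

```text
time_s: 12.42
tool_pos: [0.6234, -0.1139, 0.2079]
tcp_rot: [-3.142, -0.003, 3.086]
contact_force: [-8.8, 0.4, 1.5]
width: 0.729
grasp_force: 66.2
```

```bash
python3 -c "
from h import *
look('s7.png')"
```

```text
tool [25.3  0.5 82.8] [-3.1 -0.   3.1] [-6.9  1.1  0.2] 12.4667
0.54 177 mean [40.6  4.8  1.1] ax [ 0.6  0.6 -0.6] nrm [-0.8  0.1 -0.6] [   8.5  -34.3 -124.9] [171.3 166.4  43.5]
```

View pics/s7.png

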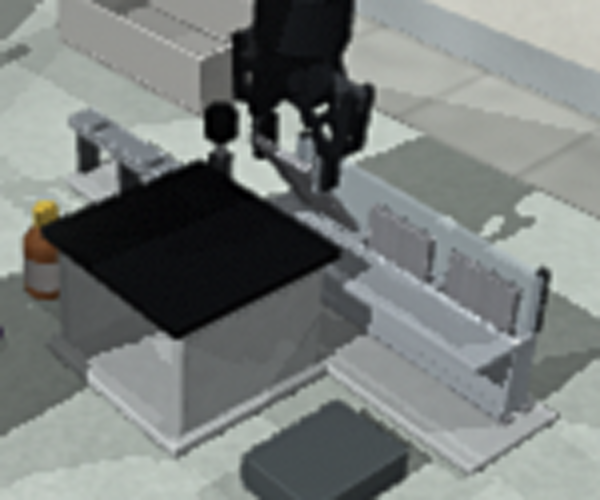

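The carrier is now about 54° steep, held by its rear at around (300,160), with its nose at the slot mouth against the backstop. Continuing the swing.

>>> {"fn": "apply_moves", "kwargs": {"increments": [{"dp": [-4,0,-1],"twist": 0},{"dp": [-8,0,-2],"twist": 0},{"dp": [-12,0,-3],"twist": 0},{"dp": [-16,0,-3],"twist": 0},{"dp": [-16,0,-3],"twist": 0}]}}

```text
time_s: 12.93
tool_pos: [0.6398, -0.1149, 0.211]
tcp_rot: [-3.141, -0.002, 3.086]
contact_force: [-7.0, 0.1, 1.4]
width: 0.73
grasp_force: 65.7
```

>>> {"fn": "apply_moves", "kwargs": {"increments": [{"dp": [-3,0,0],"twist": 0},{"dp": [-6,0,0],"twist": 0},{"dp": [-9,0,0],"twist": 0},{"dp": [-9,0,0],"twist": 0}]}}

```text
time_s: 13.27
tool_pos: [0.6487, -0.1154, 0.211]
tcp_rot: [-3.142, -0.002, 3.086]
contact_force: [-5.4, -0.2, 0.3]
width: 0.729
grasp_force: 65.3
```

```bash
python3 -c "
from h import *
look('s8.png')"
```

```text
tool [50.7  0.4 86. ] [-3.1 -0.   3.1] [-6.  -0.   0.2] 13.3167
0.74 289 mean [50.2 -2.4  5.8] ax [ 0.5  0.3 -0.8] nrm [ 0.9 -0.3  0.4] [ 34.2 -32.  -43.7] [67.7 30.4 49.6]
```

View pics/s8.png

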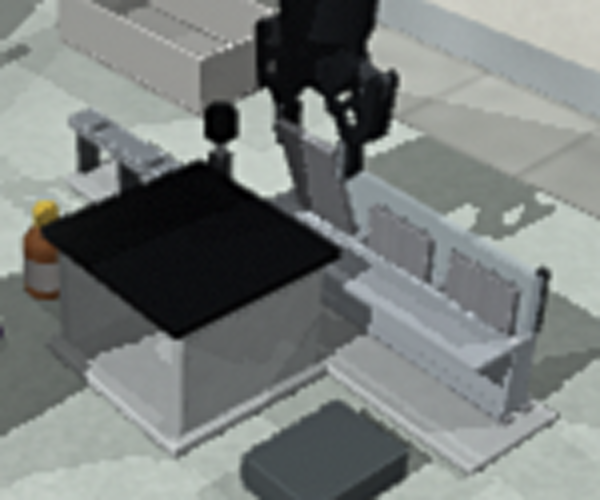

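The carrier stands at about 72° in the slot mouth, from (300,130) at the top to (340,225). A few more mm forward, then release.

>>> {"fn": "apply_moves", "kwargs": {"increments": [{"dp": [-4,0,0],"twist": 0},{"dp": [-8,0,0],"twist": 0},{"dp": [-11,0,1],"twist": 0},{"dp": [-11,0,1],"twist": 0},{"dp": [-11,0,1],"twist": 0}]}}

```text
time_s: 13.78
tool_pos: [0.6594, -0.116, 0.2098]
tcp_rot: [-3.141, -0.003, 3.086]
contact_force: [-7.5, 0.4, -0.5]
width: 0.729
grasp_force: 65.3
```

```bash
python3 -c "
from h import *
look('s9.png')"
```

```text
tool [61.4  0.4 84.8] [-3.1 -0.   3.1] [-7.5  0.1 -1.3] 13.8333
0.8 326 mean [56.1 -1.5  5.1] ax [ 0.4  0.5 -0.8] nrm [ 0.9 -0.3  0.3] [ 44.  -32.1 -42.8] [67.7 30.7 49.5]
```

>>> {"fn": "apply_moves", "kwargs": {"increments": [{"dp": [-3,0,0],"twist": 0},{"dp": [-5,0,0],"twist": 0},{"dp": [-5,0,0],"twist": 0}]}}

```text
time_s: 14.13
tool_pos: [0.6646, -0.1163, 0.21]
tcp_rot: [-3.141, -0.002, 3.086]
contact_force: [-6.0, 0.7, 0.7]
width: 0.73
grasp_force: 65.1
```

>>> {"fn": "apply_moves", "kwargs": {"increments": [{"dp": [0,0,0],"twist": 0},{"dp": [0,0,0],"twist": 0},{"dp": [0,0,0],"twist": 0},{"dp": [0,0,0],"twist": 0},{"dp": [0,0,0],"twist": 0},{"dp": [0,0,0],"twist": 0}], "grip": 0.9}}

```text
time_s: 14.63
tool_pos: [0.665, -0.1163, 0.21]
tcp_rot: [-3.142, 0.0, 3.086]
contact_force: [0.0, 0.1, 0.2]
width: 0.898
grasp_force: 0.0
```

```bash
python3 -c "
from h import *
look('s10.png')"
```

```text
tool [67.   0.4 85. ] [-3.1  0.   3.1] [-0.3 -0.2 -0.2] 14.6833
0.75 153 mean [ 66.   -3.4 -19.1] ax [-0.   1.  -0.1] nrm [ 1.  0. -0.] [ 63.1 -30.5 -41.7] [68.9 25.9  2.3]
```

View pics/s10.png

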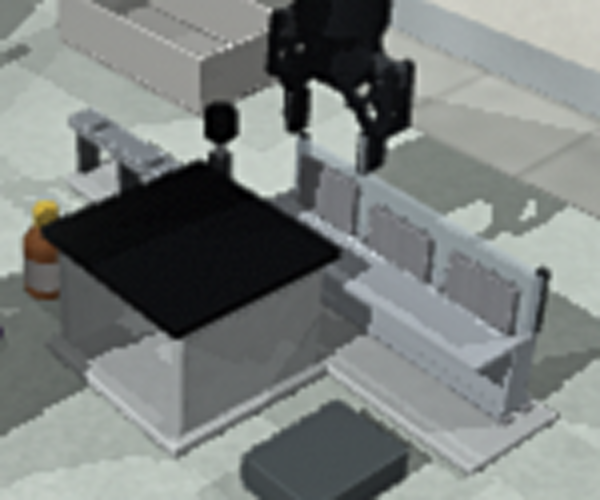

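The carrier has dropped upright into the slot at about (330,200), beside the two stored ones, with its top about 2 mm above deck level against 3 mm expected. I'll retreat, check the knob and hand in.

>>> {"fn": "apply_moves", "kwargs": {"increments": [{"dp": [0,0,-30],"twist": 0},{"dp": [0,0,-60],"twist": 0},{"dp": [0,0,-90],"twist": 0},{"dp": [0,0,-90],"twist": 0},{"dp": [0,0,-90],"twist": 0},{"dp": [0,0,-90],"twist": 0}]}}

```text
time_s: 15.23
tool_pos: [0.6647, -0.1163, 0.2993]
tcp_rot: [-3.141, -0.001, 3.086]
contact_force: [0.1, 1.2, -0.1]
width: 0.899
grasp_force: 0.0
```

Run:
```python
from h import *
d,D=look('s11.png')
k=(abs(D[...,0]-22)<25)&(abs(D[...,1]-86)<25)&(D[...,2]>14)&(D[...,2]<60)
print("knob",D[k].max(0),D[k].mean(0))
m=(abs(D[...,0]-64)<6)&(D[...,2]>-37)&(D[...,2]<8)
for y in(0,-84,-168):
    q=D[m&(abs(D[...,1]-y)<36)];print(y,len(q),q.mean(0),np.percentile(q[:,2],98),np.percentile(q[:,1],[2,98]))
```

```text
tool [ 66.7   0.4 174. ] [-3.1 -0.   3.1] [-0.7  0.2 -0.2] 15.2833
0.76 192 mean [ 66.7  -2.2 -17.7] ax [ 0. -1. -0.] nrm [-1. -0.  0.] [ 63.  -31.1 -42.6] [72.2 28.9  3.8]
0.34 200 mean [ 64.5 -87.  -19.3] ax [ 0. -1. -0.] nrm [-1.  -0.   0.1] [  61.  -114.8  -40. ] [ 73.3 -53.5  -1.8]
knob [34.7 99.4 39.6] [18.7 81.2 30.2]
0 159 [ 66.2  -0.4 -15.6] 3.784875973493419 [-31.2  31. ]
-84 171 [ 64.  -85.8 -17.6] -1.6738610025700553 [-115.2  -53.4]
-168 195 [  64.5 -169.6  -17.9] -1.8299769054361545 [-199.4 -136.3]
```

All the values match the home positions: knob down, carrier upright and centred, stored carriers in place.

```bash
python3 -c "
from h import *
print(job.sign_off())"
```

```text
the job is handed in; nothing more can be done
None
```

The job is handed in at about 15 s on the robot's clock: by my last measurements the magazine is indexed with the pin down, the carrier stands upright and home in the formerly empty slot, and both stored carriers are in place; the hand-in call returned no verdict.

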